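Advance the photometer's filter slider by one detent

ROBOT

A 6-joint arm with a two-finger parallel gripper is mounted at the origin on the work surface. World frame = base frame: x ahead of the robot, y to its left, z up, the work surface at z = 0. Lengths are in m, angles in rad, forces in N, time in s.
With the tool pointing down it reaches from about 0.3 to 0.875 m from the base axis. Payload 6.4 kg.
Tool frame: the origin (TCP) lies between the finger pads; the fingertips stand 8 mm ahead of it and the grasp point (between the pads) lies 11 mm behind it; z points along the fingers, y is the direction in which the jaws open and shut (so a half turn about z gives the same grasp; the last joint's range is limited). The gripper opens to 85 mm and grips with 20 to 120 N. Pads are 22 mm wide; open, the fingers measure 114 mm over their backs; the gripper's body (76 mm by 85 mm) begins 54 mm behind the grasp point. The pads swing forward as they close: fully open they stand 13 mm farther back than shut.
Start: joints at [-1.471, 0.181, 1.607, -0, 1.354, -0.206], TCP at [0.173, -0.548, 0.239] pointing down, gripper open.
Joint ranges: [-2.99, 2.99], [-0.89, 2.07], [0.3, 2.58], [-1.14, 4.28], [0, 2.63], [-3.12, 3.12]. Speed limits (rad/s): [2.57, 2.57, 3.01, 3.14, 3.14, 3.14].

INTERFACE

Orientations are given as a unit quaternion [w, x, y, z].
In Python, from bench import monitor, viewer, workorder, spotter gives the robot as it stands. The module is installed in compiled form; this text tells all that it offers.
- The arm moves only by the tool move_arm, never from a script. Its argument "motion" is a list of rows, each a list of 3 entries, a list of its own where there are three numbers: the shift along the tool's x, y, z in units of 60 mm (1.0 is 60 mm), then the turn, a rotation vector about the tool's x, y, z in units of 8 degrees (1.0 is 8 degrees), then the opening in per cent of the stroke, from 0 (shut) to 100 (fully open). In form: [[[dx, dy, dz], [rx, ry, rz], grip], ...]. A call has 1 to 10 rows; each row is the pose to reach, as a shift and turn from the pose commanded when the call began, along the tool's axes at that moment; what a row does not reach only later rows make up. A row lasts 1/8 s, in which the tool goes at most 62.5 mm and 10.7 degrees, less where a joint would pass 70% of its speed; a pose out of reach is approached as far as the arm can. A call with a gripper value outside its range is refused whole. The fingers move at their own pace and stop on an object; the grip force is fixed at half the most. Time passes only in rows, so rows that repeat a pose let the fingers close. It gives the time, the measured TCP pose, the force and the opening at its end, in the units of the state.
- monitor.get_obs(): the state, without advancing time (a new reading comes with each control period).
- viewer.camera(name): name is "scene" or "side" or "wrist"; returns the picture (480x640x3 uint8, blue, green, red); there is no depth.
- viewer.calibration(name): a dict with "fovy" (degrees; the focal length in pixels is half the picture's height over the tangent of half this angle, whatever the lens; pixels are square), "cx", "cy" (the principal point, pixels), "extrinsics" (4x4, takes a point from camera to world coordinates). Camera axes: x right, y down, z forward; pixel columns grow to the right and rows downward; lengths in m; the calibration is good to about 2 mm. A picture is of the moment at which its call begins: read the wrist's pose just before it. calibration takes no time and is no camera call; for the wrist camera it gives the pose at the moment of the call.
- workorder.hand_in(): hands the job in, once; it reports no verdict.
Trained networks look in the newest picture that a camera, given by its name, has taken for a name from the list of things; names that differ only in an ending like _2 or _b are one class to them, and where a whole thing is asked for, a point or a joint stands for the part that bears it (a point fixed in the world has none). Each returns a list of dicts, best first, with "score" (0 to 1); they miss things now and then, are a little off and sometimes report something else, mostly with a low value. They report only what shows in the picture. A call takes as long as a camera call.
- spotter.search_frame(camera, name): "centre" ([column, row] as shares, 0 to 1, of the picture: columns of its width, rows of its height, amid what is visible of it).
- spotter.outline_of(camera, name): "region" (480x640 bool, what is visible of it) and "centre" ([column, row] as shares, 0 to 1, of the picture: columns of its width, rows of its height, amid what is visible of it).
The state is a dict: "time_s": time; "q": joint angles; "dq": joint speeds; "joint_efforts": joint torques, N m; "eef_pos": TCP position; "eef_rot": TCP orientation; "wrist_force": force on the tool from outside, world axes, zero at the start; "torque": the same for the moment, N m; "opening": opening from 0.0 (shut) to 1.0 (fully open).
Only numpy, scipy, OpenCV 4.12 (cv2) and the standard library are available. Lean on these libraries where they do the work, as an engineer would, in place of code of your own. Each camera call takes 0.05 s, during which the arm holds its last target. There are 200 camera calls.

TASK

Two photometer units stand on the bench. On the one with the round optical tower, squeeze the spring latch tab against the slider's grip, slide the grip one step away from the tower to the next detent without running past it, and let go so that the tab springs back out and locks. Leave the slider of the unit with the square block where it is.

Things in the scene. Friction and masses are not known exactly. Their poses are not given: they have to be found in the camera images.
- filter_grip (a point): Centre of the black grip to move, on the white unit with the ROUND grey tower (56 mm wide, top 81 mm above the bench, axis 75 mm from the grip at the start). Grip 30 x 30 mm, top 95 mm above the bench; this point is on its axis, 75 mm above the bench. Axes: z up; y along the slide, away from the tower (the way to go); x towards the latch tab. A steel rack, top at 44 mm, reaches 50 mm out at +x.
- filter_slider (a joint): Position (m) of that slider along its track, growing away from the tower. Notches: 0 (the start, within 2 mm), 0.040 (the next detent), 0.080. Locked while the tab is out. It has 3 mm of play in a notch; a tab let go within 8 mm of a notch's middle slips in by itself. Slides with 1 to 2 N.
- filter_tab (a joint): How far (m) the latch tab is pressed towards the grip: 0 out, 0.013 fully in; free to slide from 0.011. Spring, 4 to 7 N. Upright aluminium plate 24 mm wide, 58 to 92 mm above the bench; outer face 31 mm from the grip's axis (+x side) when out, 18 mm when in; the grip's bare face is 15 mm from the axis at -x. So grip plus tab are 46 mm thick, 33 mm squeezed from above across the slide.
- slit_slider (a joint): Position (m) of the like slider on the other white unit, which has a SQUARE grey block in place of the tower and slits in its bar in place of round windows; starts at 0 (within 2 mm) and stays in that notch.

How it is judged:
By the outcome, as a careful person would: the job done as asked, in the order asked, and still so for the second after the job is handed in, with the robot touching nothing.
It also fails if it takes over 32 s, if anything falls off the work surface, if the arm or the gripper's body presses on something with over 40 N, if the wrist force passes 120 N, or if a joint passes its speed limit or range.

## Working session

There is one attempt and no reset: what is moved stays moved. The work goes in short steps, Python scripts to look and compute and a tool call to move; the robot and the scene stay as the last step left them, time stands still between calls to the robot, and variables do not carry over. Pictures are saved under pics/ and viewed, about 8 in all and at most 12, crops included, and the job is handed in when it is done.

Besides the shell and the picture viewer there is one more tool, called after "Call:" as name(argument=value, ...) on one line, values as JSON. move_arm: Moves the arm, as the interface text tells. Its arguments: {"type":"object","properties":{"motion":{"type":"array","items":{"type":"array"}}},"required":["motion"]}

```bash
mkdir -p pics
python3 - <<'E'
from bench import monitor, viewer, spotter
import cv2, numpy as np
o=monitor.get_obs(); print(o['time_s'],o['eef_pos'],o['eef_rot'],o['opening'],o['wrist_force'])
a=[]
for n in ['scene','side']:
    im=viewer.camera(n); cv2.imwrite(f'pics/{n}0.png',im); c=viewer.calibration(n); print(n,c['fovy'],c['cx'],c['cy'],np.round(c['extrinsics'],4).tolist())
    for t in ['filter_grip','filter_tab','slit_slider']:
        print(t,[(r['score'],np.round(np.array(r['centre'])*[640,480],1)) for r in spotter.search_frame(n,t)][:3])
E
```

```text
0.0 [ 0.17306857 -0.54776672  0.23837087] [-8.80902496e-04  9.88331830e-01  1.52313546e-01  4.34126483e-05] 1.0037300650385506 [-0.42462131 -0.82863551  0.03047739]
scene 53.969916106780225 319.2247926165424 236.06455309430987 [[-0.647, 0.4379, -0.6242, 1.0312], [0.7625, 0.3671, -0.5328, 0.3812], [-0.0042, -0.8207, -0.5714, 0.5544], [0.0, 0.0, 0.0, 1.0]]
filter_grip [(0.7, array([433.2, 278.7]))]
filter_tab [(0.76, array([436.7, 290. ]))]
slit_slider [(0.81, array([226.9, 210.3]))]
side 45.82148145020578 312.8807518240895 235.2496854419544 [[-0.9394, -0.2165, 0.2658, 0.3067], [-0.3426, 0.6236, -0.7027, 0.5215], [-0.0136, -0.7512, -0.66, 0.6009], [0.0, 0.0, 0.0, 1.0]]
filter_grip [(0.63, array([295.6, 353.2]))]
filter_tab [(0.78, array([276.3, 348.1])), (0.6, array([298.1, 352.7]))]
slit_slider [(0.89, array([347.6, 149.4]))]
```

View pics/scene0.png

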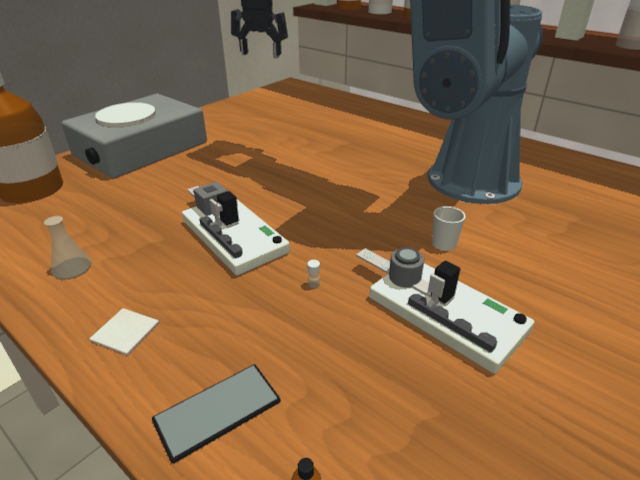

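View pics/side0.png

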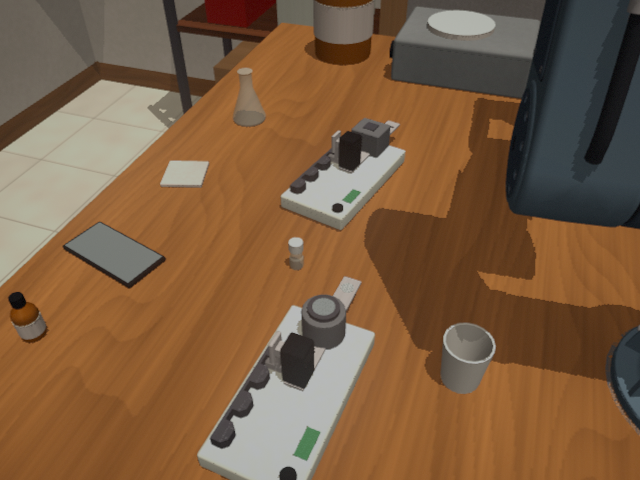

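The scene view shows the round-tower unit with its tower at (406,262), grip at (447,282) and tab at (436,290). In the side view these are at (323,318), (297,360) and (275,352). The square-block unit is farther off, near (220,210) in the scene view. Next I'll intersect the pixel rays with the known heights.

```bash
cat > h.py <<'E'
import numpy as np, cv2
from bench import viewer
def ray(c,uv):
    f=240/np.tan(np.radians(c['fovy'])/2); E=np.array(c['extrinsics'])
    d=E[:3,:3]@np.array([(uv[0]-c['cx'])/f,(uv[1]-c['cy'])/f,1]); return E[:3,3],d
def atz(c,uv,z):
    o,d=ray(c,uv); return o+d*(z-o[2])/d[2]
def pix(c,p):
    f=240/np.tan(np.radians(c['fovy'])/2); E=np.array(c['extrinsics'])
    v=E[:3,:3].T@(np.array(p)-E[:3,3]); return v[:2]/v[2]*f+[c['cx'],c['cy']]
E
python3 - <<'E'
from h import *
for n,P in dict(scene=[('tower',(407,254),.081),('grip',(448,267),.095),('gripc',(446,282),.075)],side=[('tower',(323,305),.081),('grip',(298,342),.095),('gripc',(297,360),.075)]).items():
    c=viewer.calibration(n)
    for t,uv,z in P: print(n,t,np.round(atz(c,uv,z),4))
a=cv2.imread('pics/scene0.png')[220:370,340:540]; b=cv2.imread('pics/side0.png')[270:420,200:400]
cv2.imwrite('pics/crop.png',np.hstack([cv2.resize(x,None,fx=4,fy=4,interpolation=3)[:, :] for x in (a,b)])[:, :][::2,::2] if 0 else np.hstack([cv2.resize(x[:, :],(400*1,300*1),interpolation=3) for x in (a,b)]))
E
```

```text
scene tower [0.4601 0.0856 0.081 ]
scene grip [0.465 0.161 0.095]
scene gripc [0.4762 0.1668 0.075 ]
side tower [0.4604 0.0847 0.081 ]
side grip [0.4645 0.1573 0.095 ]
side gripc [0.4626 0.1668 0.075 ]
```

View pics/crop.png

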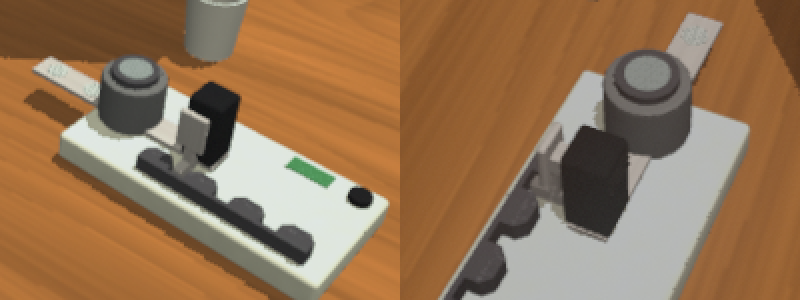

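Measured positions: tower axis at about (0.460, 0.085) and grip axis at about (0.465, 0.160). They are 75 mm apart, as stated. The tab faces world +x and the slide runs roughly along +y. I'll move above it to look with the wrist camera.

Call:
move_arm(motion=[[[0.8,-1,0],[0,0,-0.9],100],[[1.6,-2,0],[0,0,-1.8],100],[[2.4,-3,0],[0,0,-2.7],100],[[3.2,-3.9,0],[0,0,-3.6],100],[[4,-4.8,0],[0,0,-4.5],100],[[4.7,-5.6,0],[0,0,-5.4],100],[[5.4,-6.4,0],[0,0,-6.3],100],[[6,-7.2,0],[0,0,-7.2],100],[[6.6,-7.9,0],[0,0,-8],100],[[7.2,-8.6,0],[0,0,-8.6],100]])

```text
time_s: 1.65
eef_pos: [0.4119, 0.0315, 0.2399]
eef_rot: [0.001, 0.728, 0.685, 0.0]
wrist_force: [0.9, -1.3, 1.3]
opening: 0.998
```

Run:
```python
from h import *
from bench import monitor
from scipy.spatial.transform import Rotation as R
o=monitor.get_obs(); M=R.from_quat(np.roll(o['eef_rot'],-1)).as_matrix()
print(o['time_s'],o['eef_pos'],M.round(3)); c=viewer.calibration('wrist'); E=np.array(c['extrinsics'])
print('cam in tool',(M.T@(E[:3,3]-o['eef_pos'])).round(3),(M.T@E[:3,:3]).round(3),c['fovy'])
print('delta to .465,.16,.239',M.T@(np.array([.465,.16,.239])-o['eef_pos'])/.06)
im=viewer.camera('wrist'); cv2.imwrite('pics/w0.png',im)
```

```text
1.65 [0.41186682 0.03148776 0.23990057] [[ 0.061  0.998  0.002]
 [ 0.998 -0.061 -0.001]
 [-0.     0.002 -1.   ]]
cam in tool [ 0.076  0.001 -0.132] [[ 0.    -0.955 -0.296]
 [ 1.     0.    -0.001]
 [ 0.001 -0.296  0.955]] 62.75272244978554
delta to .465,.16,.239 [2.1918594  0.75336183 0.01541872]
```

Call:
move_arm(motion=[[[0.7,0.4,0],[0,0,0],100],[[1.2,0.75,0],[0,0,0],100],[[1.2,0.75,0],[0,0,0],100],[[1.2,0.75,0],[0,0,0],100]])

```text
time_s: 2.2
eef_pos: [0.4603, 0.0982, 0.2391]
eef_rot: [-0.0, 0.729, 0.684, -0.0]
wrist_force: [-0.6, 0.1, -0.3]
opening: 1.002
```

Run:
```python
from h import *
from bench import monitor
o=monitor.get_obs(); print(o['time_s'],o['eef_pos'],o['eef_rot'],abs(o['dq']).max())
c=viewer.calibration('wrist'); im=viewer.camera('wrist'); cv2.imwrite('pics/w1.png',im)
np.savez('w1.npz',**c)
```

```text
2.2 [0.46029283 0.09819786 0.23905152] [-1.93795345e-04  7.29303248e-01  6.84190451e-01 -4.02295540e-04] 0.016733430657680425
```

View pics/w1.png

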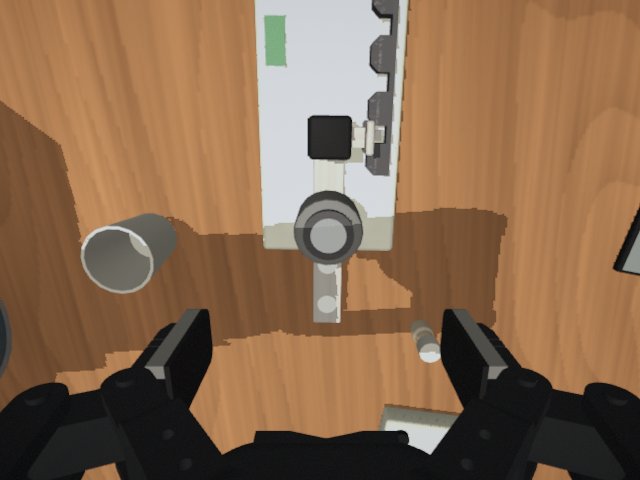

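The wrist view shows the grip top at (330,137), the tab plate at about (369,137), the tower top at (328,235) and the base plate's left edge from (257,0) to (264,248). I'll refine the centre and yaw from these.

Run:
```python
from h import *
c=dict(np.load('w1.npz')); im=cv2.imread('pics/w1.png')
g=im.max(2)
m=(g<45).astype(np.uint8); m[:100]=0; m[175:]=0; m[:,:295]=0; m[:,358:]=0
k,l,s,ce=cv2.connectedComponentsWithStats(m); i=1+np.argmax(s[1:,4]); print('grip',s[i],ce[i])
cn=max(cv2.findContours((l==i).astype(np.uint8),0,2)[0],key=cv2.contourArea); r=cv2.minAreaRect(cn); print(r)
print('grip xy',atz(c,ce[i],.095),'corners',[atz(c,p,.095)[:2].round(4).tolist() for p in cv2.boxPoints(r)])
# base edges: white mask, sub-pixel via row gradient
sat=im[:,:,0].astype(float) # blue: high on white, low on wood
def edge(u0,u1,rows,sgn):
    P=[]
    for v in rows:
        d=sgn*np.diff(sat[v,u0:u1]); P.append((u0+np.argmax(d)+.5,v))
    return np.array(P)
for nm,e in dict(left=edge(248,275,range(5,185,3),1)).items():
    for z in (.02,.03):
        W=np.array([atz(c,p,z)[:2] for p in e]); v=cv2.fitLine(W.astype(np.float32),cv2.DIST_HUBER,0,1e-4,1e-4).ravel(); print(nm,z,v.round(4),np.degrees(np.arctan2(v[1],v[0])))
# bar edges between grip and tower, below tower; tab
for sg,u0,u1 in((1,300,325),(-1,332,356)):
    pass
t=atz(c,(328,235),.081); print('tower',t)
print('tab edges z=.092',[atz(c,(u,137),.092)[:2].round(4).tolist() for u in (365,374)])
```

```text
grip [ 308  116   44   43 1178] [333.24193548 138.43548387]
((329.5, 137.0), (42.0, 43.0), 90.0)
grip xy [0.46983356 0.16014487 0.095     ] corners [[0.4538, 0.1758], [0.4826, 0.1739], [0.4813, 0.1463], [0.4517, 0.1482]]
left 0.02 [0.0766 0.9971 0.4093 0.1953] 85.608986
left 0.03 [0.0766 0.9971 0.411  0.1947] 85.608986
tower [0.46180621 0.08771342 0.081     ]
tab edges z=.092 [[0.4917, 0.1596], [0.4979, 0.1592]]
```

```bash
python3 -c "
import cv2
im=cv2.imread('pics/w1.png')[90:270,250:420]
cv2.imwrite('pics/w1c.png',cv2.resize(im,None,fx=3.3,fy=3.3,interpolation=0))"
```

```text
(no output)
```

View pics/w1c.png

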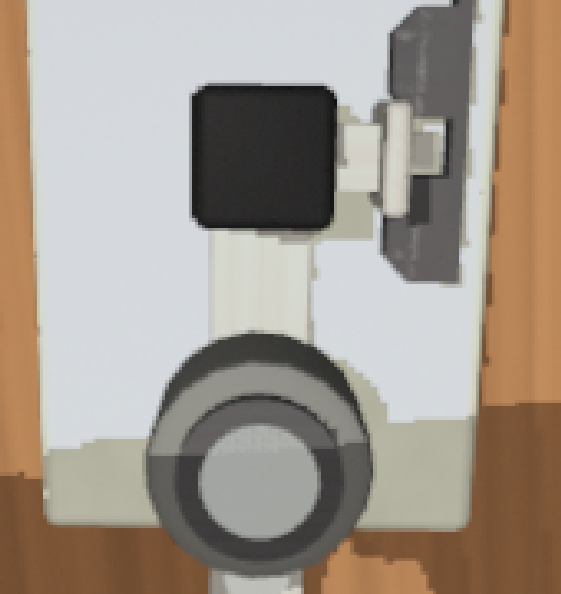

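Refined values: the grip axis is at about (0.467, 0.160), and the tab face (x = 0.498) agrees with the 31 mm offset. The slide direction is 85.6°, and the tower-to-grip line gives 85.8°. I'll hover above the grip with the TCP at the squeezed centre, 1.5 mm towards the tab.

Call:
move_arm(motion=[[[0.6,0.06,0.6],[0,0,-0.09],100],[[1.04,0.06,1.2],[0,0,-0.09],100],[[1.04,0.06,1.48],[0,0,-0.09],100],[[1.04,0.06,1.48],[0,0,-0.09],100],[[1.04,0.06,1.48],[0,0,-0.09],100]])

```text
time_s: 2.88
eef_pos: [0.4693, 0.1595, 0.1518]
eef_rot: [0.001, 0.726, 0.688, 0.001]
wrist_force: [0.1, -0.6, -0.3]
opening: 1.002
```

```bash
cat > d.py <<'E'
from h import *
from bench import monitor
from scipy.spatial.transform import Rotation as R
import sys
def rep(t):
    o=monitor.get_obs(); M=R.from_quat(np.roll(o['eef_rot'],-1)).as_matrix()
    print(o['time_s'],o['eef_pos'].round(4),'yaw',np.degrees(np.arctan2(M[1,0],M[0,0])).round(2),'tilt',M[:2,2].round(4),'F',o['wrist_force'].round(1),'op',o['opening'],'delta',(M.T@(np.array(t)-o['eef_pos'])/.06).round(3))
E
python3 - <<'E'
from d import *
rep([.468,.160,.067])
c=viewer.calibration('wrist'); im=viewer.camera('wrist'); cv2.imwrite('pics/w2.png',im)
print('pred grip top',pix(c,[.467,.1605,.095]),'tab outer top',pix(c,[.467+.031*.997,.1605-.0024,.092]))
E
```

```text
2.875 [0.4693 0.1595 0.1518] yaw 86.96 tilt [ 0.0021 -0.    ] F [ 0.1 -0.6 -0.3] op 1.0017248165847281 delta [ 0.007 -0.025  1.414]
pred grip top [319.63369144 270.30770165] tab outer top [378.90648612 269.50223022]
```

View pics/w2.png

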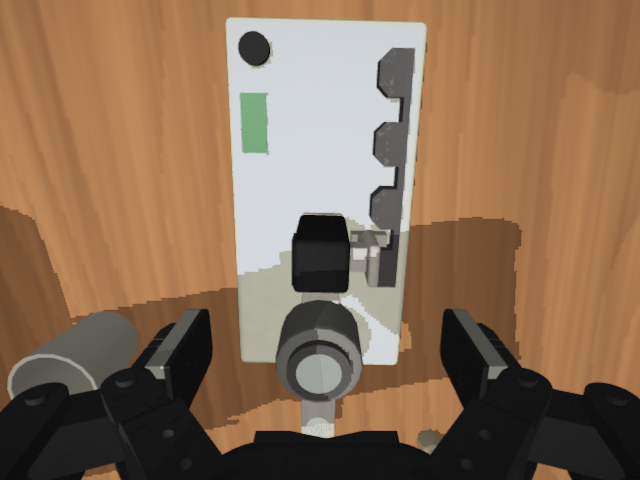

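The prediction matches the picture: the grip top appears at (321,266) against (320,270), and the tab's outer edge at 379 against 379. The grip is about 2 mm farther along +y than I had it. My yaw correction had the wrong sign, so I'll fix it by +1.4° about tool z while descending.

Call:
move_arm(motion=[[[0.04,-0.02,0.3],[0,0,0.17],100],[[0.04,-0.02,0.7],[0,0,0.17],100],[[0.04,-0.02,1.1],[0,0,0.17],100],[[0.04,-0.02,1.42],[0,0,0.17],100],[[0.04,-0.02,1.42],[0,0,0.17],100],[[0.04,-0.02,1.42],[0,0,0.17],100]])

```text
time_s: 3.68
eef_pos: [0.4684, 0.1627, 0.0667]
eef_rot: [0.001, 0.733, 0.68, 0.001]
wrist_force: [-0.3, 0.6, 0.0]
opening: 1.004
```

Run:
```python
from d import *
rep([.4685,.162,.067])
```

```text
3.675 [0.4684 0.1627 0.0667] yaw 85.66 tilt [0.0023 0.0002] F [-0.3  0.6  0. ] op 1.0040228233988395 delta [-0.012  0.002 -0.005]
```

Call:
move_arm(motion=[[[0,0,0],[0,0,0],60],[[0,0,0],[0,0,0],60],[[0,0,0],[0,0,0],50],[[0,0,0],[0,0,0],40],[[0,0,0],[0,0,0],30],[[0,0,0],[0,0,0],30],[[0,0,0],[0,0,0],30],[[0,0,0],[0,0,0],30]])

```text
time_s: 4.68
eef_pos: [0.4681, 0.1632, 0.0675]
eef_rot: [0.001, 0.733, 0.68, 0.001]
wrist_force: [-9.3, 0.4, 18.4]
opening: 0.366
```

Run:
```python
from d import *
rep([.4685,.162,.067])
im=viewer.camera('wrist'); a=viewer.camera('scene'); b=viewer.camera('side'); print(spotter.search_frame if 0 else '')
t=np.hstack([cv2.resize(a[200:380,340:540],(400,360),interpolation=2),cv2.resize(b[270:450,200:400],(400,360),interpolation=2)])
cv2.imwrite('pics/sq.png',t); cv2.imwrite('pics/w3.png',im)
```

```text
4.675 [0.4681 0.1632 0.0675] yaw 85.72 tilt [0.0023 0.0001] F [-9.3  0.4 18.4] op 0.36577274532642656 delta [-0.02   0.007  0.008]
```

View pics/sq.png

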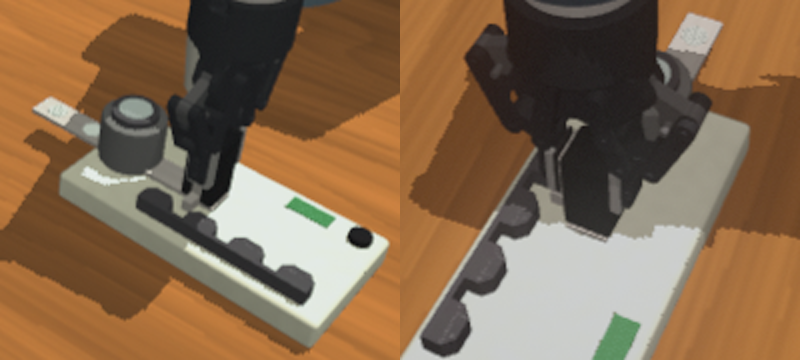

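The squeeze worked: the opening stopped at 0.366 (31 mm), which means the tab is fully in. The pads are on the grip and tab, clear of the rack, and wrist forces are modest. Next I'll slide 40 mm along tool x, easing up about 1 mm.

Call:
move_arm(motion=[[[0.05,0,-0.015],[0,0,0],30],[[0.15,0,-0.015],[0,0,0],30],[[0.25,0,-0.015],[0,0,0],30],[[0.35,0,-0.015],[0,0,0],30],[[0.45,0,-0.015],[0,0,0],30],[[0.55,0,-0.015],[0,0,0],30],[[0.63,0,-0.015],[0,0,0],30],[[0.667,0,-0.015],[0,0,0],30],[[0.667,0,-0.015],[0,0,0],30],[[0.667,0,-0.015],[0,0,0],30]])

```text
time_s: 6.08
eef_pos: [0.4712, 0.2034, 0.0676]
eef_rot: [0.001, 0.733, 0.68, 0.001]
wrist_force: [-5.0, 0.7, 8.1]
opening: 0.362
```

Run:
```python
from d import *
rep([.4681+.04*.0767,.1632+.0399,.0675])
```

```text
6.075 [0.4712 0.2034 0.0676] yaw 85.72 tilt [0.0028 0.0007] F [-5.   0.7  8.1] op 0.3616869986764509 delta [-0.005  0.     0.002]
```

It travelled 40 mm with almost no force along the slide. I'll release and then retreat straight up.

Call:
move_arm(motion=[[[0,0,0],[0,0,0],50],[[0,0,0],[0,0,0],70],[[0,0,0],[0,0,0],100],[[0,0,0],[0,0,0],100],[[0,0,0],[0,0,0],100],[[0,0,0],[0,0,0],100]])

```text
time_s: 6.82
eef_pos: [0.47, 0.2028, 0.0661]
eef_rot: [-0.0, 0.733, 0.68, -0.0]
wrist_force: [-0.5, -0.5, -0.1]
opening: 0.997
```

Call:
move_arm(motion=[[[0,0,-0.3],[0,0,0],100],[[0,0,-0.9],[0,0,0],100],[[0,0,-1.6],[0,0,0],100],[[-0.4,0,-2.3],[0,0,0],100],[[-1.0,0,-2.8],[0,0,0],100],[[-1.6,0,-2.8],[0,0,0],100],[[-1.6,0,-2.8],[0,0,0],100],[[-1.6,0,-2.8],[0,0,0],100]])

```text
time_s: 7.82
eef_pos: [0.4628, 0.1074, 0.234]
eef_rot: [-0.0, 0.733, 0.68, -0.0]
wrist_force: [-0.5, 0.3, -0.7]
opening: 1.001
```

Run:
```python
from d import *
rep([.47,.2,.067])
c=viewer.calibration('wrist'); im=viewer.camera('wrist'); a=viewer.camera('scene'); b=viewer.camera('side')
np.savez('w4.npz',**c); cv2.imwrite('pics/w4.png',im); cv2.imwrite('pics/scene4.png',a); cv2.imwrite('pics/side4.png',b)
for s in (.036,.04,.044):
    p=np.array([.4673,.1615])+s*np.array([.0767,.997]); print(s,'pred grip top',pix(c,[*p,.095]).round(1),'tab outer (out)',pix(c,[*(p+.031*np.array([.997,-.0767])),.092]).round(1))
cv2.imwrite('pics/fin.png',np.hstack([cv2.resize(x,(400,400),interpolation=2) for x in (im[40:280,200:440],a[220:380,360:520])]))
x=cv2.absdiff(a,cv2.imread('pics/scene0.png'))[150:280,170:300].max(2); print('slit unit diff px',(x>40).sum())
```

```text
7.825 [0.4628 0.1074 0.234 ] yaw 85.65 tilt [-0.0004  0.0004] F [-0.5  0.3 -0.7] op 1.0007930533348037 delta [1.547 0.003 2.784]
0.036 pred grip top [325.5  94.6] tab outer (out) [372.8  94.9]
0.04 pred grip top [325.5  88. ] tab outer (out) [373.   88.4]
0.044 pred grip top [325.5  81.4] tab outer (out) [373.2  81.8]
slit unit diff px 2998
```

View pics/fin.png

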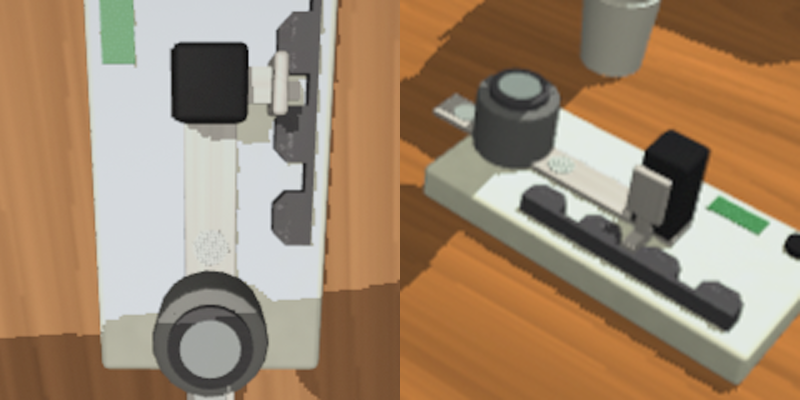

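The final view shows the grip top at wrist pixel (326,90), against a predicted (325.5,88) for 40 mm, so the slider is at about 39 mm. The tab's outer face is at column 373, against 373 predicted for fully out. The arm is clear, so I'm handing in.

Run:
```python
from bench import workorder
print(workorder.hand_in())
```

```text
the job is handed in; nothing more can be done
None
```

I squeezed the latch tab on the round-tower unit, slid its grip one detent away from the tower, let go, and moved the arm clear before handing in.

**Squeeze and slide:** The jaws stopped at an opening of about 31 mm. That is close to the stated 33 mm squeezed thickness, so the tab was fully in. The grip then moved 40 mm with almost no force along the slide.

**Last checks:** The final wrist picture puts the slider at about 39 mm, for the 40 mm detent. The tab's outer face appears exactly where it should be when fully out, so it looks locked. Wrist force was near zero, and the job took about 8 s of the 32 s allowed. The highest wrist force I read was about 20 N.

**Not settled:** My automatic before/after comparison of the square-block unit showed many changed pixels. I put that down to the arm's shadow moving and did not look further. The arm was only near that unit before and during its first high crossing, and nothing touched it that I saw.

One yaw correction went the wrong way at first; I fixed it before gripping.

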